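Wind the mould press up by one turn

ROBOT

A 6-joint arm with a two-finger parallel gripper is mounted at the origin on the work surface. World frame = base frame: x ahead of the robot, y to its left, z up, the work surface at z = 0. Lengths are in m, angles in rad, forces in N, time in s.
With the tool pointing down it reaches from about 0.35 to 1 m from the base axis. Payload 7.1 kg.
Tool frame: the origin (TCP) lies on the centre line of the jaws, within the pads' length; the fingertips stand 8 mm ahead of it and the grasp point (between the pads) lies 11 mm behind it; z points along the fingers, y is the line along which they close (so a half turn about z gives the same grasp; the last joint's range is limited). The gripper opens to 85 mm and grips with 20 to 120 N. Pads are 22 mm wide; open, the fingers measure 114 mm over their backs; the gripper's body (76 mm by 85 mm) begins 54 mm behind the grasp point. The pads swing forward as they close: fully open they stand 13 mm farther back than shut.
Start: joints at [1.201, 0.423, 1.63, -0, 1.089, -0.019], TCP at [0.215, 0.587, 0.239] pointing down, gripper open.
Joint ranges: [-3, 3], [-0.9, 2.11], [0.09, 2.58], [-1.31, 4.45], [0.11, 2.69], [-2.54, 2.54]. Speed limits (rad/s): [2.39, 2.39, 3.01, 3.14, 3.14, 3.14].

INTERFACE

Orientations are given as a rotation vector (axis times angle).
In Python, from plant import r gives the robot as it stands. The module is installed in compiled form; this text tells all that it offers.
- The arm moves only by the tool arm_command, never from a script. Its argument "series" is a list of rows, each an object with "travel": the shift along the tool's x, y, z in units of 150 mm (1.0 is 150 mm), a list of three; "rotation": the turn, a rotation vector about the tool's x, y, z in units of 90 degrees (1.0 is 90 degrees), a list of three; "hand": the opening, from -1 (shut) to 1 (fully open). In form: [{"travel": [dx, dy, dz], "rotation": [wx, wy, wz], "hand": hand}, ...]. A call has 1 to 20 rows; each row shifts and turns the commanded pose from where the row before left it, along the tool's axes as they then stand; what a row does not reach is not made up. A row lasts 1/10 s, in which the tool goes at most 50 mm and 8.59 degrees, less where a joint would pass 70% of its speed; a pose out of reach is approached as far as the arm can. A call with a number of a shift or a turn outside -1 to 1 is refused whole. A call with a gripper value outside its range is refused whole. The fingers move at their own pace and stop on an object; "squeeze" is the grip in N (left out, the last holds). Time passes only in rows, so rows that do not move let the fingers close. It gives the time, the measured TCP pose, the force, the opening and the grip force at its end, in the units of the state.
- r.observe(): the state, without advancing time (a new reading comes with each control period).
- r.grab_frame(name): name is "side" or "top" or "wrist"; returns the picture (420x560x3 uint8, red, green, blue); there is no depth.
- r.camera_info(name): a dict with "fovy" (degrees; the focal length in pixels is half the picture's height over the tangent of half this angle, whatever the lens; pixels are square), "cx", "cy" (the principal point, pixels), "rvec" (rotation vector, rad) and "tvec" (3), from world to camera coordinates, as OpenCV has them; the wrist camera has in their place "hand_eye" (4x4, takes a point from camera to tool coordinates, whose origin is the TCP and whose axes are the flange's). Camera axes: x right, y down, z forward; pixel columns grow to the right and rows downward; lengths in m; the calibration is good to about 2 mm. A picture is of the moment at which its call begins: read the wrist's pose just before it. camera_info takes no time and is no camera call.
- r.sign_off(): hands the job in; it is judged then, once.
The state is a dict: "time": time; "q": joint angles; "joint_vel": joint speeds; "tau": joint torques, N m; "position": TCP position; "orientation": TCP orientation; "force": force on the tool from outside, world axes, zero at the start; "torque": the same for the moment, N m; "finger_gap": finger opening in m; "grasp_force": force on a finger pad.
Only numpy, scipy, OpenCV 4.12 (cv2) and the standard library are available. Lean on these libraries where they do the work, as an engineer would, in place of code of your own. Each camera call takes 0.05 s, during which the arm holds its last target. There are 200 camera calls.

TASK

Wind the press plate up off the plaster mould: with closed fingertips or the outside of the fingers, push the hand wheel round by its upright handle through exactly one full turn, counter-clockwise as seen from above, so that the handle comes back to where it started. Push gently and on the handle only: nothing is pinched or gripped, the rim and spokes are not pushed, and the beaker, jar and bowl beside the press stay where they are. Then move clear.

Things in the scene. Friction and masses are not known exactly. Their poses are not given: they have to be found in the camera images.
- wheel (a joint): angle of the hand wheel about its vertical axis, rad; grows counter-clockwise seen from above, which lifts the press plate with wheel and handle 4 mm a turn. Starts anywhere from -2.8 to 2.8, not at zero; one turn adds 6.283. Turning takes about 0.3 N m (3.5 N at the handle); it does not coast or spring back; end stops at -3 and 16.
- wheel_axis (a point): point on the wheel's vertical axis, level with the foot of the handle, 225 mm above the bench (give or take 2 mm; 4 mm higher after a turn). Turns with the wheel; its x axis points to the handle. Fingertips kept 17 mm or more above this point clear all but the handle.
- handle_mid (a point): middle of the upright handle, 40 mm above its foot, on its axis: 85 mm out from the wheel axis. The handle stands on one spoke just inside the rim: a plain round wooden grip 27 mm across and 62 mm tall, with a steel foot 30 mm across and 6 mm high; it does not spin on its own. Its z axis is up.
- handle: the same handle; origin at the centre of its foot, 85 mm out from the wheel axis.
- rim: the grey hand wheel without its handle, not to be pushed: a level ring 216 mm across outside, 16 mm thick, three spokes, ring top 3 mm above the foot of the handle; hub 48 mm across with a 24 mm nut on top reaching 13 mm above the foot of the handle. Origin on the wheel axis at bench level, x axis towards the handle.
- press: the mould press, fixed to the bench: blue base 200 x 250 x 20 mm, two steel columns 190 mm apart along its y, a blue crosshead topping out at 207 mm over the bench under the hand wheel, and a white two-part plaster mould 130 mm square on its base; origin at the centre of its underside on the bench.
- beaker: white ceramic beaker, 74 mm across, 95 mm tall, standing loose on the bench about 0.25 m from the wheel axis; origin at the centre of its underside; leave alone.
- jar: jar with a white paper label and black lid, 72 mm across, 100 mm tall, loose on the bench about 0.25 m from the wheel axis; origin at the centre of its underside; leave alone.
- bowl: small terracotta bowl, 110 mm across, 50 mm tall, loose on the bench about 0.23 m from the wheel axis; origin at the centre of its underside; leave alone.

How it is judged:
By the outcome, as a careful person would: the job done as asked, in the order asked, and still so for the second after the job is handed in, with the robot touching nothing.
It also fails if it takes over 64 s, if anything falls off the work surface, if the arm or the gripper's body presses on something with over 40 N, if the wrist force passes 120 N, or if a joint passes its speed limit or range.

## Working session

There is one attempt and no reset: what is moved stays moved. The work goes in short steps, Python scripts to look and compute and a tool call to move; the robot and the scene stay as the last step left them, time stands still between calls to the robot, and variables do not carry over. Pictures are saved under pics/ and viewed, at most 10 in all, crops included, and the job is handed in when it is done.

Besides the shell and the picture viewer there is one more tool, called after "Emit:" by a JSON object that holds its "fn" and its "kwargs", one argument or row to a line. arm_command: Moves the arm, as the interface text tells. Shifts and turns lie within -1 to 1; 1 stands for 150 mm of shift or 90 degrees of turn. Its arguments: {"type":"object","properties":{"series":{"type":"array"},"squeeze":{"type":"number"}},"required":["series"]}

```bash
mkdir -p pics; python3 - <<'E'
from plant import r
import cv2,numpy as np
s=r.observe();print(s['time'],s['position'],s['orientation'],s['finger_gap'],s['force'])
ims=[]
for n in("side","top"):
    i=r.grab_frame(n);cv2.imwrite(f'pics/{n}0.png',i[:,:,::-1]);print(n,r.camera_info(n))
print(r.camera_info("wrist"))
E
```

```text
0.0 [0.2145336  0.58644126 0.2385118 ] [-5.48102525e-01 -3.09309652e+00  2.45087985e-03] 0.08543901522602479 [-0.48590401 -0.72354935 -0.10489837]
side {'fovy': 46.538656004013596, 'cx': 281.60991009116583, 'cy': 208.84883669503313, 'rvec': array([ 0.71898291,  2.61927768, -1.110792  ]), 'tvec': array([ 0.45831031, -0.09745309,  1.45697487])}
top {'fovy': 52.3166247053504, 'cx': 278.5626047293112, 'cy': 208.20945118361342, 'rvec': array([ 2.19486105, -2.16036039,  0.08086195]), 'tvec': array([0.03166143, 0.55685858, 1.15728321])}
{'fovy': 70.84197065392561, 'cx': 281.5575302011753, 'cy': 214.3570536582363, 'hand_eye': array([[ 2.32926393e-04, -9.65020713e-01, -2.62173547e-01,
         6.54245980e-02],
       [ 9.99999641e-01,  4.38253633e-04, -7.24701351e-04,
         2.38826381e-04],
       [ 8.14250324e-04, -2.62173285e-01,  9.65020469e-01,
        -1.34867559e-01],
       [ 0.00000000e+00,  0.00000000e+00,  0.00000000e+00,
         1.00000000e+00]])}
```

View pics/top0.png

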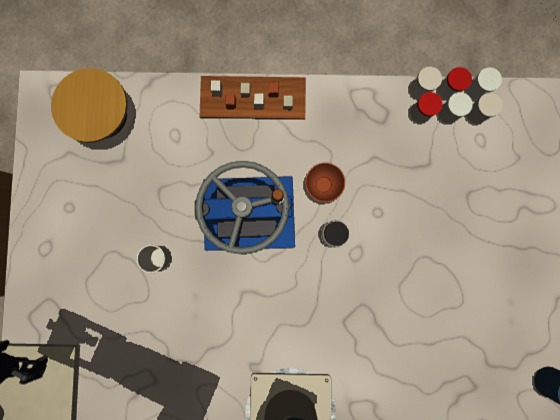

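View pics/side0.png

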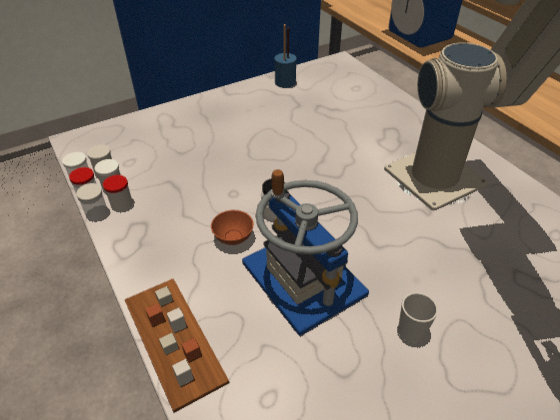

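The top view shows the wheel hub near (241,207), with the brown handle at about (277,196). The side view shows the hub nut near (307,211) and the handle top near (278,172). The bowl, jar and beaker all stand outside the rim.

```bash
cat > h.py <<'E'
import numpy as np,cv2
from scipy.spatial.transform import Rotation as R
from plant import r
def cam(n,s=None):
    c=r.camera_info(n);f=210/np.tan(np.radians(c['fovy']/2))
    K=np.array([[f,0,c['cx']],[0,f,c['cy']],[0,0,1]])
    if n=='wrist':
        T=np.eye(4);T[:3,:3]=R.from_rotvec(s['orientation']).as_matrix();T[:3,3]=s['position'];T=np.linalg.inv(T@c['hand_eye'])
        return K,T[:3,:3],T[:3,3]
    return K,R.from_rotvec(c['rvec']).as_matrix(),np.array(c['tvec'])
def ray(c,p):
    K,Rm,t=c;d=Rm.T@np.linalg.solve(K,[p[0],p[1],1.]);return -Rm.T@t,d/np.linalg.norm(d)
def plane(c,p,z):
    o,d=ray(c,p);return o+d*(z-o[2])/d[2]
def tri(rays):
    A=sum(np.eye(3)-np.outer(d,d) for o,d in rays);b=sum((np.eye(3)-np.outer(d,d))@o for o,d in rays)
    x=np.linalg.solve(A,b);return x,[np.linalg.norm(np.cross(x-o,d)) for o,d in rays]
def proj(c,X):
    K,Rm,t=c;q=K@(Rm@np.array(X)+t);return q[:2]/q[2]
def brown(im):
    h=cv2.cvtColor(im,cv2.COLOR_RGB2HSV);return cv2.inRange(h,(3,110,50),(18,255,255))
def rimfit(c,mask,z,C0,lo=.095,hi=.125):
    "circle through the rim pixels cast onto the plane z"
    ys,xs=np.nonzero(mask);P=np.array([plane(c,p,z)[:2] for p in zip(xs,ys)])
    return P
E
python3 - <<'E'
from h import *
t=cv2.imread('pics/top0.png')[:,:,::-1];s=cv2.imread('pics/side0.png')[:,:,::-1]
ct,cs=cam('top'),cam('side')
print('nut',tri([ray(ct,(241,206.5)),ray(cs,(307,211))]))
for nm,im,(x0,y0,x1,y1) in(('t',t,(262,180,292,212)),('s',s,(262,160,296,206))):
    n,l,st,ce=cv2.connectedComponentsWithStats(brown(np.ascontiguousarray(im[y0:y1,x0:x1])))
    for k in range(1,n):
        if st[k][4]>15: print(nm,st[k]+[x0,y0,0,0,0],ce[k]+[x0,y0])
a=cv2.resize(t[150:265,180:305],None,fx=4,fy=4,interpolation=cv2.INTER_CUBIC)
cv2.imwrite('pics/c1.png',a[:,:,::-1])
E
```

```text
nut (array([0.5433017 , 0.12390433, 0.22928364]), [np.float64(0.0012891014424503214), np.float64(0.0012891014424504322)])
t [272 189  12  11  95] [277.50526316 194.26315789]
s [272 170  12  25 258] [277.36046512 181.69767442]
```

View pics/c1.png

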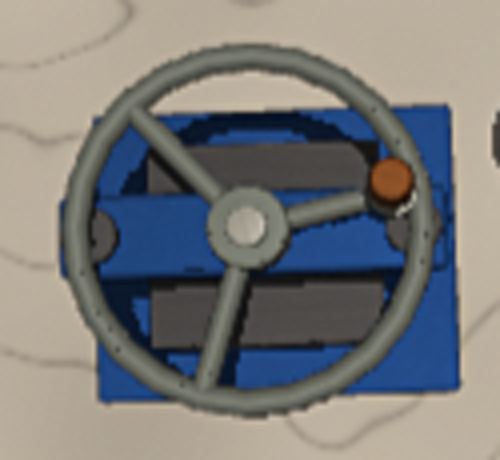

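```bash
python3 - <<'E'
from h import *
s=r.observe();M=R.from_rotvec(s['orientation']).as_matrix();print(M.round(3))
G=np.diag([-1,1,-1.]);print('rot tool /90deg',R.from_matrix(M.T@G).as_rotvec()/(np.pi/2))
print('travel /150mm, before rotation',M.T@(np.array([.543,.124,.44])-s['position'])/.15)
E
```

```text
[[-0.939  0.344 -0.001]
 [ 0.344  0.939 -0.001]
 [ 0.    -0.001 -1.   ]]
rot tool /90deg [-8.51296968e-04 -1.80492737e-04 -2.23352786e-01]
travel /150mm, before rotation [-3.11571707 -2.14482357 -1.33975308]
```

Emit:
{"fn": "arm_command", "kwargs": {
  "series": [
    {"travel":[0,0,-0.223],"rotation":[0,0,-0.0745],"hand":-1},
    {"travel":[0,0,-0.223],"rotation":[0,0,-0.0745],"hand":-1},
    {"travel":[0,0,-0.223],"rotation":[0,0,-0.0744],"hand":-1},
    {"travel":[0,0,-0.223],"rotation":[0,0,0],"hand":-1},
    {"travel":[0,0,-0.223],"rotation":[0,0,0],"hand":-1},
    {"travel":[0,0,-0.223],"rotation":[0,0,0],"hand":-1},
    {"travel":[-0.156,-0.22,0],"rotation":[0,0,0],"hand":-1},
    {"travel":[-0.156,-0.22,0],"rotation":[0,0,0],"hand":-1},
    {"travel":[-0.156,-0.22,0],"rotation":[0,0,0],"hand":-1},
    {"travel":[-0.156,-0.22,0],"rotation":[0,0,0],"hand":-1},
    {"travel":[-0.156,-0.22,0],"rotation":[0,0,0],"hand":-1},
    {"travel":[-0.156,-0.22,0],"rotation":[0,0,0],"hand":-1},
    {"travel":[-0.156,-0.22,0],"rotation":[0,0,0],"hand":-1},
    {"travel":[-0.156,-0.22,0],"rotation":[0,0,0],"hand":-1},
    {"travel":[-0.156,-0.22,0],"rotation":[0,0,0],"hand":-1},
    {"travel":[-0.156,-0.22,0],"rotation":[0,0,0],"hand":-1},
    {"travel":[-0.156,-0.22,0],"rotation":[0,0,0],"hand":-1},
    {"travel":[-0.156,-0.22,0],"rotation":[0,0,0],"hand":-1},
    {"travel":[-0.156,-0.22,0],"rotation":[0,0,0],"hand":-1},
    {"travel":[0,0,0],"rotation":[0,0,0],"hand":-1}
  ],
  "squeeze": 20
}}

```text
time: 2.1
position: [0.5209, 0.1545, 0.4393]
orientation: [-0.007, -3.141, 0.002]
force: [-0.5, 0.1, -0.7]
finger_gap: 0.0003
grasp_force: 0.0
```

```bash
python3 - <<'E'
from h import *
import pickle
s=r.observe();i=r.grab_frame('wrist');cv2.imwrite('pics/w1.png',i[:,:,::-1])
pickle.dump(s,open('w1.pkl','wb'));c=cam('wrist',s)
print(s['time'],s['position'],s['orientation'],s['finger_gap'])
print('pred nut',proj(c,[.5433,.1239,.238]))
E
```

```text
2.1 [0.52087966 0.15448912 0.43934737] [-6.74324621e-03 -3.14127222e+00  2.29376052e-03] 0.00026008641657382473
pred nut [256.16342263 211.68690054]
```

View pics/w1.png

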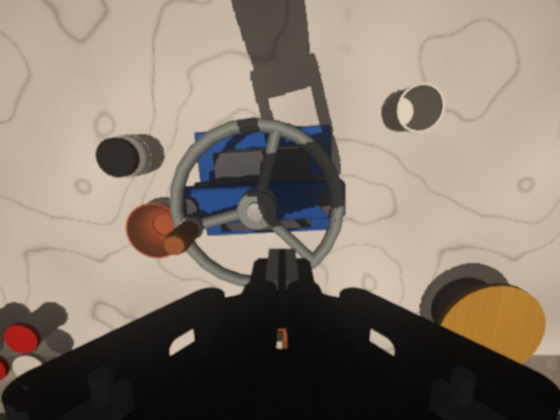

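The wrist view shows the nut at about (254,208) and the handle top at about (174,244), leaning over the bowl. Both agree with the fixed cameras to a few pixels.

```bash
python3 - <<'E'
from h import *
import pickle
from scipy.optimize import least_squares
ct,cs,cw=cam('top'),cam('side'),cam('wrist',pickle.load(open('w1.pkl','rb')))
print('nut',tri([ray(ct,(241.5,206.5)),ray(cs,(307,211)),ray(cw,(254,208))]))
print('htop',tri([ray(ct,(278,194.7)),ray(cs,(278,173)),ray(cw,(174,244))]))
print('htop t+s',tri([ray(ct,(278,194.7)),ray(cs,(278,173))]))
for n,c,z in(('top0',ct,.22),('side0',cs,.22),('w1',cw,.22)):
    im=cv2.imread(f'pics/{n}.png');h=cv2.cvtColor(im,cv2.COLOR_BGR2HSV)
    i=im.astype(int);B,G,Rr=i[...,0],i[...,1],i[...,2]
    m=((G>=Rr)&(G>=B-2)&(G>60)&(G<185)&(abs(G-B)<25)).astype(np.uint8)
    ys,xs=np.nonzero(m);P=np.array([plane(c,p,z)[:2] for p in zip(xs+0.,ys+0.)])
    C=np.array([.545,.122])
    for _ in range(15):
        d=np.linalg.norm(P-C,axis=1);k=abs(d-.100)<.015
        a=least_squares(lambda v:np.linalg.norm(P[k]-v[:2],axis=1)-v[2],[*C,.1],loss='soft_l1',f_scale=.004).x;C=a[:2]
    print(n,k.sum(),a)
print([np.round(plane(ct,p,z),3) for p,z in(((325,183),.05),((335,234),.1),((152,258),.095))])
E
```

```text
nut (array([0.54234364, 0.12183343, 0.22733573]), [np.float64(0.0018562267039741833), np.float64(0.0009039197329342069), np.float64(0.0016647840077846957)])
htop (array([0.56564023, 0.0405444 , 0.2825977 ]), [np.float64(0.0010580634579009183), np.float64(0.00029812281909174967), np.float64(0.0008316171340414225)])
htop t+s (array([0.56510192, 0.04016997, 0.28179231]), [np.float64(0.0005195041990603638), np.float64(0.0005195041990604419)])
top0 1615 [0.54306311 0.12343902 0.09963567]
side0 931 [0.54497337 0.12231337 0.09898415]
w1 112 [0.55138619 0.12559218 0.10008829]
[array([ 0.624, -0.084,  0.05 ]), array([ 0.486, -0.106,  0.1  ]), array([0.417, 0.363, 0.095])]
```

Emit:
{"fn": "arm_command", "kwargs": {
  "series": [
    {"travel":[0,-0.21,0],"rotation":[0,0,0],"hand":-1},
    {"travel":[0,-0.21,0],"rotation":[0,0,0],"hand":-1},
    {"travel":[0,-0.21,0],"rotation":[0,0,0],"hand":-1},
    {"travel":[0,-0.21,0],"rotation":[0,0,0],"hand":-1},
    {"travel":[0,0,0.235],"rotation":[0,0,0],"hand":-1},
    {"travel":[0,0,0.235],"rotation":[0,0,0],"hand":-1},
    {"travel":[0,0,0.235],"rotation":[0,0,0],"hand":-1},
    {"travel":[0,0,0.235],"rotation":[0,0,0],"hand":-1},
    {"travel":[0,0,0.15],"rotation":[0,0,0],"hand":-1},
    {"travel":[0,0,0.085],"rotation":[0,0,0],"hand":-1},
    {"travel":[0,0,0],"rotation":[0,0,0],"hand":-1}
  ]
}}

```text
time: 3.25
position: [0.5179, 0.0327, 0.2623]
orientation: [0.002, -3.138, -0.0]
force: [0.2, -0.2, -0.4]
finger_gap: -0.0002
grasp_force: 0.0
```

```bash
cat > plan.py <<'E'
import sys,json
from h import *
C=np.array([.5433,.1222]);rho=.085;hx,hy,rad=.011,.0145,.0135
def d(t):
    # distance along t from handle axis to box centre at first touch
    g=lambda D:np.hypot(*np.maximum(abs(D*t)-[hx,hy],0))-rad
    from scipy.optimize import brentq
    return brentq(g,.014,.06)
def c(th):
    u=np.array([np.cos(th),np.sin(th)]);t=np.array([-u[1],u[0]]);return C+rho*u-t*d(t)
def rows(a0,a1,n,z0,z1,p):
    M=R.from_rotvec(r.observe()['orientation']).as_matrix();out=[]
    p=np.array(p,float)
    for k in range(1,n+1):
        q=np.array([*c(np.radians(a0+(a1-a0)*k/n)),z0+(z1-z0)*k/n])
        v=np.round(M.T@(q-p)/.15,3);p=p+M@v*.15;out.append(v.tolist())
    print(out,p)
E
python3 - <<'E'
from plan import *
s=r.observe();print(s['time'],s['position'],s['force'])
i=r.grab_frame('side');cv2.imwrite('pics/s2.png',cv2.resize(i[120:300,190:400],None,fx=3,fy=3)[:,:,::-1])
print(c(np.radians(-74.5)))
rows(-80,-74.5,3,.263,.263,s['position'])
E
```

```text
3.25 [0.5178646  0.03268909 0.26230346] [ 0.18117998 -0.20516624 -0.39264805]
[0.54151526 0.03349696]
[[-0.122, 0.008, -0.005], [-0.018, -0.002, 0.0], [-0.018, -0.001, 0.0]] [0.54156464 0.0334588  0.26303197]
```

View pics/s2.png

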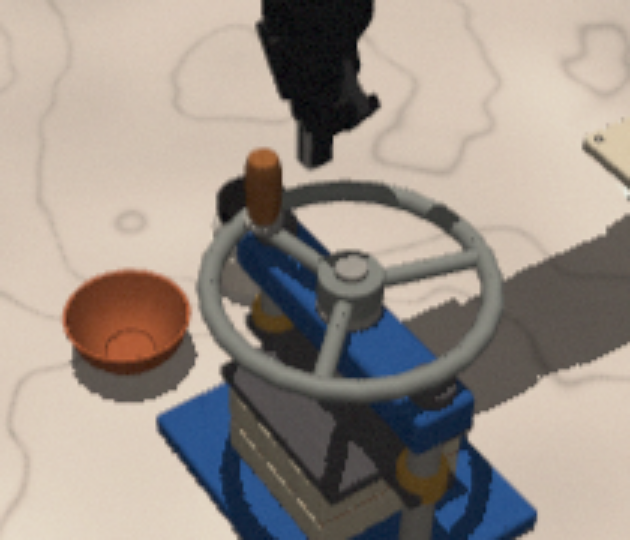

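The side view crop shows the closed fingertips, at about (315,160), hanging beside the brown handle at (263,190). They are above the rim and clear of it.

```bash
python3 - <<'E'
from plan import *
s=r.observe();print(s['position'])
rows(-80,-74.5,3,.263,.263,s['position'])
rows(-74.5,15.5,15,.263,.264,[*c(np.radians(-74.5)),.263])
E
```

```text
[0.51881443 0.03257433 0.26370414]
[[-0.116, 0.009, 0.005], [-0.018, -0.002, -0.0], [-0.017, -0.001, -0.0]] [0.54146298 0.03349333 0.26293362]
[[-0.056, -0.0, -0.0], [-0.054, 0.004, -0.001], [-0.052, 0.007, -0.0], [-0.053, 0.013, -0.001], [-0.055, 0.021, -0.0], [-0.054, 0.028, -0.001], [-0.053, 0.036, -0.0], [-0.05, 0.044, -0.001], [-0.046, 0.053, -0.0], [-0.039, 0.056, -0.001], [-0.033, 0.058, -0.0], [-0.025, 0.059, -0.001], [-0.019, 0.06, -0.0], [-0.013, 0.059, -0.001], [-0.008, 0.058, -0.0]] [0.63294651 0.11697323 0.26397577]
```

Emit:
{"fn": "arm_command", "kwargs": {
  "series": [
    {"travel":[-0.06,0.005,0],"rotation":[0,0,0],"hand":-1},
    {"travel":[-0.05,0.004,0],"rotation":[0,0,0],"hand":-1},
    {"travel":[-0.022,-0.002,0],"rotation":[0,0,0],"hand":-1},
    {"travel":[-0.02,-0.001,0],"rotation":[0,0,0],"hand":-1},
    {"travel":[-0.028,0,0],"rotation":[0,0,0],"hand":-1},
    {"travel":[-0.028,0,0],"rotation":[0,0,0],"hand":-1},
    {"travel":[-0.054,0.004,0],"rotation":[0,0,0],"hand":-1},
    {"travel":[-0.052,0.007,0],"rotation":[0,0,0],"hand":-1},
    {"travel":[-0.053,0.013,0],"rotation":[0,0,0],"hand":-1},
    {"travel":[-0.055,0.021,0],"rotation":[0,0,0],"hand":-1},
    {"travel":[-0.054,0.028,-0.001],"rotation":[0,0,0],"hand":-1},
    {"travel":[-0.053,0.036,0],"rotation":[0,0,0],"hand":-1},
    {"travel":[-0.05,0.044,-0.001],"rotation":[0,0,0],"hand":-1},
    {"travel":[0,0,0],"rotation":[0,0,0],"hand":-1}
  ]
}}

```text
time: 4.7
position: [0.6077, 0.0566, 0.2642]
orientation: [-0.001, 3.139, 0.001]
force: [1.0, -0.3, -0.4]
finger_gap: 0.0
grasp_force: 0.0
```

```bash
cat > look.py <<'E'
from plan import *
def look(tag,box=(185,150,300,262)):
    ss=[r.observe()];i=r.grab_frame('top');j=r.grab_frame('side');ss.append(r.observe())
    cv2.imwrite(f'pics/{tag}t.png',i[:,:,::-1]);cv2.imwrite(f'pics/{tag}s.png',j[:,:,::-1])
    print(ss[-1]['time'],ss[0]['position'],ss[-1]['position'],ss[-1]['force'].round(1))
    ct=cam('top');m=brown(i);m[:150]=0;m[262:]=0;m[:,:185]=0;m[:,297:]=0
    n,l,st,ce=cv2.connectedComponentsWithStats(m)
    for k in range(1,n):
        if st[k][4]>15:
            q=plane(ct,ce[k],.278)[:2]-C;print('handle',st[k],np.hypot(*q).round(4),np.degrees(np.arctan2(q[1],q[0])).round(2))
    return ss[-1]
E
python3 - <<'E'
from look import *
i=cv2.imread('pics/top0.png')[:,:,::-1];m=brown(np.ascontiguousarray(i));m[:150]=0;m[262:]=0;m[:,:185]=0;m[:,297:]=0
n,l,st,ce=cv2.connectedComponentsWithStats(m);q=plane(cam('top'),ce[1],.278)[:2]-C;print('start',st[1:],np.hypot(*q),np.degrees(np.arctan2(q[1],q[0])))
look('a')
E
```

```text
start [[272 189  12  11  95]] 0.08376293895255083 -74.25521041129548
4.8 [0.6076968  0.05662607 0.26418707] [0.6067609  0.05612798 0.26427969] [-0.5 -0.2  0.2]
```

```bash
python3 - <<'E'
from h import *
a=cv2.imread('pics/as.png')[120:300,190:380];b=cv2.imread('pics/at.png')[130:270,170:310]
a=cv2.resize(a,(400,380));b=cv2.resize(b,(380,380));cv2.imwrite('pics/a2.png',np.hstack([a,b]))
E
```

```text
(no output)
```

View pics/a2.png

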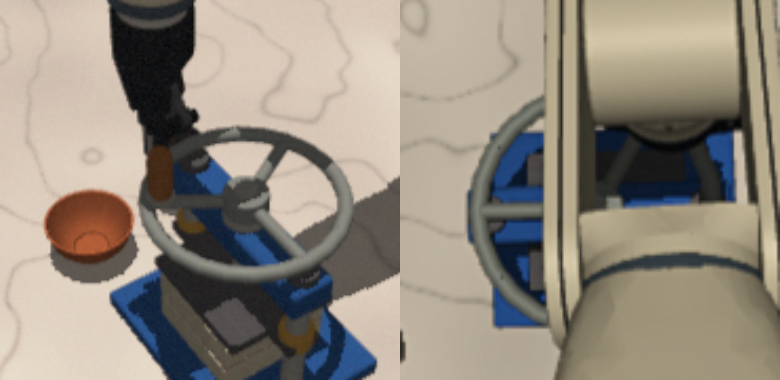

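The handle has turned about 45° counter-clockwise. In the left panel it stands at (160,172), with the fingers behind it and nothing else touched. The arm hides it in the top view.

```bash
cat >> look.py <<'E'
def side(j,zmid=.257):
    # brown blob near the wheel in the side view; centroid cast on handle mid height
    cs=cam('side');m=brown(np.ascontiguousarray(j));n,l,st,ce=cv2.connectedComponentsWithStats(m)
    for k in range(1,n):
        q=plane(cs,ce[k],zmid)[:2]-C
        if st[k][4]>40 and .06<np.hypot(*q)<.11: print('side',st[k],np.hypot(*q).round(4),np.degrees(np.arctan2(q[1],q[0])).round(2))
E
python3 - <<'E'
from look import *
for n in('side0','as'): side(cv2.imread(f'pics/{n}.png')[:,:,::-1])
print(c(np.radians(-26.5)))
rows(-26.5,93.5,20,.2635,.265,[*c(np.radians(-26.5)),.2635])
rows(93.5,213.5,20,.265,.2665,[*c(np.radians(93.5)),.265])
E
```

```text
side [272 170  12  25 258] 0.0869 -74.55
side [274 219  13  12  54] 0.0923 20.43
side [260 189  12  26 280] 0.0864 -29.32
side [274 221  13  10  51] 0.0937 20.67
[0.60555683 0.05656942]
[[-0.046, 0.052, -0.0], [-0.039, 0.057, -0.001], [-0.033, 0.058, -0.0], [-0.025, 0.059, -0.001], [-0.019, 0.059, -0.0], [-0.013, 0.059, -0.001], [-0.008, 0.058, -0.0], [-0.003, 0.056, -0.001], [0.002, 0.057, -0.0], [0.01, 0.059, -0.001], [0.017, 0.061, -0.0], [0.026, 0.061, -0.001], [0.035, 0.059, -0.0], [0.043, 0.057, -0.001], [0.052, 0.051, -0.0], [0.054, 0.044, -0.001], [0.056, 0.037, -0.0], [0.059, 0.03, -0.001], [0.059, 0.023, -0.001], [0.059, 0.016, -0.0]] [0.56259605 0.20850256 0.2649681 ]
[[0.059, 0.011, -0.001], [0.058, 0.005, -0.0], [0.056, 0.0, -0.001], [0.054, -0.004, -0.0], [0.052, -0.007, -0.001], [0.053, -0.014, -0.001], [0.054, -0.02, -0.0], [0.055, -0.028, -0.001], [0.053, -0.037, -0.0], [0.05, -0.044, -0.001], [0.046, -0.052, -0.001], [0.039, -0.057, -0.0], [0.032, -0.058, -0.001], [0.026, -0.059, -0.0], [0.019, -0.059, -0.001], [0.013, -0.059, -0.0], [0.008, -0.058, -0.001], [0.003, -0.056, -0.0], [-0.003, -0.057, -0.001], [-0.009, -0.059, -0.0]] [0.45494908 0.10169827 0.26643055]
```

Emit:
{"fn": "arm_command", "kwargs": {
  "series": [
    {"travel":[-0.046,0.052,0],"rotation":[0,0,0],"hand":-1},
    {"travel":[-0.039,0.057,-0.001],"rotation":[0,0,0],"hand":-1},
    {"travel":[-0.033,0.058,0],"rotation":[0,0,0],"hand":-1},
    {"travel":[-0.025,0.059,-0.001],"rotation":[0,0,0],"hand":-1},
    {"travel":[-0.019,0.059,0],"rotation":[0,0,0],"hand":-1},
    {"travel":[-0.013,0.059,-0.001],"rotation":[0,0,0],"hand":-1},
    {"travel":[-0.008,0.058,0],"rotation":[0,0,0],"hand":-1},
    {"travel":[-0.003,0.056,-0.001],"rotation":[0,0,0],"hand":-1},
    {"travel":[0.002,0.057,0],"rotation":[0,0,0],"hand":-1},
    {"travel":[0.01,0.059,-0.001],"rotation":[0,0,0],"hand":-1},
    {"travel":[0.017,0.061,0],"rotation":[0,0,0],"hand":-1},
    {"travel":[0.026,0.061,-0.001],"rotation":[0,0,0],"hand":-1},
    {"travel":[0.035,0.059,0],"rotation":[0,0,0],"hand":-1},
    {"travel":[0.043,0.057,-0.001],"rotation":[0,0,0],"hand":-1},
    {"travel":[0.052,0.051,0],"rotation":[0,0,0],"hand":-1},
    {"travel":[0.054,0.044,-0.001],"rotation":[0,0,0],"hand":-1},
    {"travel":[0.056,0.037,0],"rotation":[0,0,0],"hand":-1},
    {"travel":[0.059,0.03,-0.001],"rotation":[0,0,0],"hand":-1},
    {"travel":[0.059,0.023,-0.001],"rotation":[0,0,0],"hand":-1},
    {"travel":[0.059,0.016,0],"rotation":[0,0,0],"hand":-1}
  ]
}}

```text
time: 6.8
position: [0.5624, 0.2081, 0.2657]
orientation: [-0.0, 3.141, 0.0]
force: [4.0, -2.3, -0.1]
finger_gap: 0.0
grasp_force: 1.9
```

```bash
python3 - <<'E'
from look import *
look('b');side(cv2.imread('pics/bs.png')[:,:,::-1])
print(r.observe()['orientation'],r.observe()['q'])
E
```

```text
6.9 [0.56235519 0.20812062 0.26572707] [0.5611727  0.20831858 0.26553605] [-0.5  0.2 -0.3]
side [274 220  13  11  53] 0.0916 19.68
side [328 221  13  17 141] 0.0954 89.68
[ 7.93329616e-04 -3.13971487e+00 -8.12966060e-04] [ 3.35029869e-01  3.56649537e-01  1.66620880e+00  1.22855478e-03
  1.12033780e+00 -1.23680758e+00]
```

Emit:
{"fn": "arm_command", "kwargs": {
  "series": [
    {"travel":[0.059,0.011,-0.001],"rotation":[0,0,0],"hand":-1},
    {"travel":[0.058,0.005,0],"rotation":[0,0,0],"hand":-1},
    {"travel":[0.056,0,-0.001],"rotation":[0,0,0],"hand":-1},
    {"travel":[0.054,-0.004,0],"rotation":[0,0,0],"hand":-1},
    {"travel":[0.052,-0.007,-0.001],"rotation":[0,0,0],"hand":-1},
    {"travel":[0.053,-0.014,-0.001],"rotation":[0,0,0],"hand":-1},
    {"travel":[0.054,-0.02,0],"rotation":[0,0,0],"hand":-1},
    {"travel":[0.055,-0.028,-0.001],"rotation":[0,0,0],"hand":-1},
    {"travel":[0.053,-0.037,0],"rotation":[0,0,0],"hand":-1},
    {"travel":[0.05,-0.044,-0.001],"rotation":[0,0,0],"hand":-1},
    {"travel":[0.046,-0.052,-0.001],"rotation":[0,0,0],"hand":-1},
    {"travel":[0.039,-0.057,0],"rotation":[0,0,0],"hand":-1},
    {"travel":[0.032,-0.058,-0.001],"rotation":[0,0,0],"hand":-1},
    {"travel":[0.026,-0.059,0],"rotation":[0,0,0],"hand":-1},
    {"travel":[0.019,-0.059,-0.001],"rotation":[0,0,0],"hand":-1},
    {"travel":[0.013,-0.059,0],"rotation":[0,0,0],"hand":-1},
    {"travel":[0.008,-0.058,-0.001],"rotation":[0,0,0],"hand":-1},
    {"travel":[0.003,-0.056,0],"rotation":[0,0,0],"hand":-1},
    {"travel":[-0.003,-0.057,-0.001],"rotation":[0,0,0],"hand":-1},
    {"travel":[-0.009,-0.059,0],"rotation":[0,0,0],"hand":-1}
  ]
}}

```text
time: 8.9
position: [0.4545, 0.1002, 0.2669]
orientation: [-0.0, -3.14, 0.0]
force: [-0.4, 4.0, 0.0]
finger_gap: -0.0
grasp_force: 1.5
```

```bash
python3 - <<'E'
from look import *
s=look('c');side(cv2.imread('pics/cs.png')[:,:,::-1])
print(c(np.radians(213.5)))
rows(213.5,273.5,10,.2665,.267,[*c(np.radians(213.5)),.2665])
rows(273.5,279.5,2,.267,.267,[*c(np.radians(273.5)),.267])
E
```

```text
9.0 [0.45448013 0.10018509 0.26688952] [0.45473131 0.09946469 0.26685806] [0.4 0.2 0.2]
side [318 164  12  25 249] 0.0885 -145.29
[0.45497194 0.10164606]
[[-0.017, -0.061, -0.0], [-0.026, -0.06, -0.001], [-0.035, -0.059, 0.0], [-0.044, -0.057, -0.0], [-0.051, -0.052, -0.001], [-0.054, -0.044, 0.0], [-0.057, -0.036, -0.0], [-0.058, -0.03, -0.001], [-0.059, -0.023, -0.0], [-0.059, -0.016, -0.001]] [0.52391934 0.03589063 0.26707419]
[[-0.03, -0.006, -0.0], [-0.029, -0.005, -0.0]] [0.53283777 0.03420284 0.26698747]
```

Emit:
{"fn": "arm_command", "kwargs": {
  "series": [
    {"travel":[-0.017,-0.061,0],"rotation":[0,0,0],"hand":-1},
    {"travel":[-0.026,-0.06,-0.001],"rotation":[0,0,0],"hand":-1},
    {"travel":[-0.035,-0.059,0],"rotation":[0,0,0],"hand":-1},
    {"travel":[-0.044,-0.057,0],"rotation":[0,0,0],"hand":-1},
    {"travel":[-0.051,-0.052,-0.001],"rotation":[0,0,0],"hand":-1},
    {"travel":[-0.054,-0.044,0],"rotation":[0,0,0],"hand":-1},
    {"travel":[-0.057,-0.036,0],"rotation":[0,0,0],"hand":-1},
    {"travel":[-0.058,-0.03,-0.001],"rotation":[0,0,0],"hand":-1},
    {"travel":[-0.045,-0.018,0],"rotation":[0,0,0],"hand":-1},
    {"travel":[-0.03,-0.01,-0.001],"rotation":[0,0,0],"hand":-1},
    {"travel":[0,0,0],"rotation":[0,0,0],"hand":-1}
  ]
}}

```text
time: 10.1
position: [0.5188, 0.0366, 0.2679]
orientation: [-0.0, 3.14, -0.001]
force: [0.7, 0.2, 0.1]
finger_gap: 0.0
grasp_force: 0.0
```

```bash
python3 - <<'E'
from look import *
s=look('d');side(cv2.imread('pics/ds.png')[:,:,::-1],.261)
cs=cam('side')
def prof(n):
    j=np.ascontiguousarray(cv2.imread(f'pics/{n}.png')[:,:,::-1]);m=brown(j);m[:140]=0;m[206:]=0;m[:,:255]=0;m[:,335:]=0
    ys,xs=np.nonzero(m);print(n,xs.mean(),ys.mean(),xs.min(),xs.max(),ys.min(),ys.max(),len(xs))
prof('side0');prof('ds')
# side view pixel shift per degree at handle mid
f=lambda a,z:proj(cs,[*(C+.085*np.array([np.cos(np.radians(a)),np.sin(np.radians(a))])),z])
print(f(-74.5,.257),f(-75.5,.257),f(-74.5,.261))
E
```

```text
10.2 [0.51879607 0.03657981 0.26786   ] [0.5185106  0.03677441 0.26810719] [ 0.1 -0.   0.3]
side [280 165  12  24 248] 0.0856 -89.39
side [274 218  13  12  52] 0.0934 20.26
side0 277.36046511627904 181.69767441860466 272 283 170 194 258
ds 285.7943548387097 176.34677419354838 280 291 165 188 248
[277.96141628 182.11143705] [278.44759375 181.78652911] [277.95170051 180.69370627]
```

Emit:
{"fn": "arm_command", "kwargs": {
  "series": [
    {"travel":[-0.035,-0.006,0],"rotation":[0,0,0],"hand":-1},
    {"travel":[-0.035,-0.005,0],"rotation":[0,0,0],"hand":-1},
    {"travel":[-0.03,-0.003,0],"rotation":[0,0,0],"hand":-1},
    {"travel":[-0.022,0,0],"rotation":[0,0,0],"hand":-1},
    {"travel":[-0.01,0,0],"rotation":[0,0,0],"hand":-1},
    {"travel":[0,0,0],"rotation":[0,0,0],"hand":-1}
  ]
}}

```text
time: 10.8
position: [0.538, 0.0348, 0.2678]
orientation: [-0.0, 3.141, -0.0]
force: [-1.4, 0.7, 0.5]
finger_gap: 0.0
grasp_force: 0.7
```

```bash
cat >> look.py <<'E'
def prof(n):
    j=np.ascontiguousarray(cv2.imread(f'pics/{n}.png')[:,:,::-1]);m=brown(j);m[:140]=0;m[206:]=0;m[:,:255]=0;m[:,335:]=0
    ys,xs=np.nonzero(m);print(n,xs.mean(),ys.mean(),xs.min(),xs.max(),ys.min(),ys.max(),len(xs))
E
python3 - <<'E'
from look import *
s=look('e');side(cv2.imread('pics/es.png')[:,:,::-1],.261);prof('es');prof('side0')
E
```

```text
10.9 [0.53801172 0.03478412 0.2677723 ] [0.53796924 0.03466177 0.26780412] [-0.5  1.5 -0.1]
side [273 168  12  25 261] 0.0857 -76.56
side [274 220  12  10  51] 0.0939 21.5
es 278.7318007662835 179.87739463601534 273 284 168 192 261
side0 277.36046511627904 181.69767441860466 272 283 170 194 258
```

Emit:
{"fn": "arm_command", "kwargs": {
  "series": [
    {"travel":[-0.007,0,0],"rotation":[0,0,0],"hand":-1},
    {"travel":[-0.006,0,0],"rotation":[0,0,0],"hand":-1},
    {"travel":[0,0,0],"rotation":[0,0,0],"hand":-1},
    {"travel":[0.05,0,0],"rotation":[0,0,0],"hand":-1},
    {"travel":[0.077,0,0],"rotation":[0,0,0],"hand":-1},
    {"travel":[0,0,-0.143],"rotation":[0,0,0],"hand":-1},
    {"travel":[0,0,-0.25],"rotation":[0,0,0],"hand":-1},
    {"travel":[0,0,-0.25],"rotation":[0,0,0],"hand":-1},
    {"travel":[0,0,-0.25],"rotation":[0,0,0],"hand":-1},
    {"travel":[0,0,-0.25],"rotation":[0,0,0],"hand":-1},
    {"travel":[0,0.2,0],"rotation":[0,0,0],"hand":-1},
    {"travel":[0,0.2,0],"rotation":[0,0,0],"hand":-1},
    {"travel":[0,0.2,0],"rotation":[0,0,0],"hand":-1},
    {"travel":[0,0.2,0],"rotation":[0,0,0],"hand":-1},
    {"travel":[0,0,0],"rotation":[0,0,0],"hand":-1},
    {"travel":[0,0,0],"rotation":[0,0,0],"hand":-1}
  ]
}}

```text
time: 12.5
position: [0.52, 0.1549, 0.4392]
orientation: [-0.002, 3.141, -0.001]
force: [0.1, 0.4, 1.5]
finger_gap: -0.0
grasp_force: 0.0
```

```bash
python3 - <<'E'
from look import *
import pickle
s=look('f');side(cv2.imread('pics/fs.png')[:,:,::-1],.261);prof('fs')
s=r.observe();i=r.grab_frame('wrist');cv2.imwrite('pics/w2.png',i[:,:,::-1]);s0=pickle.load(open('w1.pkl','rb'))
print(s['position'],s['orientation'],s0['position'],s0['orientation'])
a=cv2.imread('pics/w1.png')[100:290,130:360];b=cv2.imread('pics/w2.png')[100:290,130:360]
cv2.imwrite('pics/cmp.png',cv2.resize(np.hstack([a,b]),(790,326)))
E
```

```text
12.6 [0.51998201 0.15492444 0.43918799] [0.52022188 0.15407279 0.43930272] [-0.9 -0.1  0.1]
handle [272 190  12  11  98] 0.0836 -75.55
side [273 168  12  25 253] 0.0866 -75.95
side [274 218  13  12  53] 0.0937 19.94
fs 278.1501976284585 179.88537549407116 273 284 168 192 253
[0.52022188 0.15407279 0.43930272] [ 3.44700406e-04  3.14133116e+00 -6.47115800e-04] [0.52087966 0.15448912 0.43934737] [-6.74324621e-03 -3.14127222e+00  2.29376052e-03]
```

View pics/cmp.png

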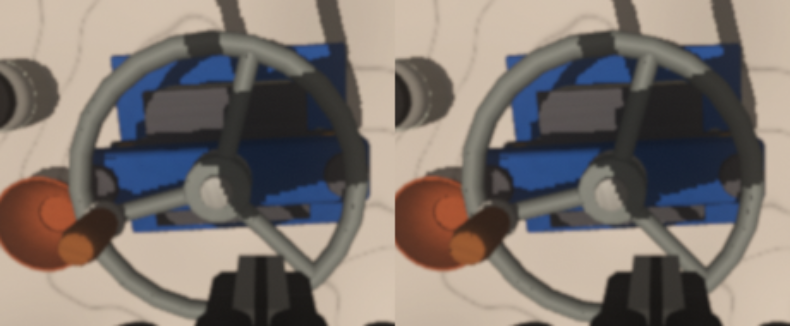

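The two crops, start on the left and now on the right, look almost the same: handle, spokes and neighbours are all in place. The top and side cameras both put the handle about 1.3° short, so I'll nudge it 2 mm further.

Emit:
{"fn": "arm_command", "kwargs": {
  "series": [
    {"travel":[0,-0.2,0],"rotation":[0,0,0],"hand":-1},
    {"travel":[0,-0.2,0],"rotation":[0,0,0],"hand":-1},
    {"travel":[0,-0.2,0],"rotation":[0,0,0],"hand":-1},
    {"travel":[0,-0.2,0],"rotation":[0,0,0],"hand":-1},
    {"travel":[0,0,0.25],"rotation":[0,0,0],"hand":-1},
    {"travel":[0,0,0.25],"rotation":[0,0,0],"hand":-1},
    {"travel":[0,0,0.25],"rotation":[0,0,0],"hand":-1},
    {"travel":[0,0,0.25],"rotation":[0,0,0],"hand":-1},
    {"travel":[0,0,0.143],"rotation":[0,0,0],"hand":-1},
    {"travel":[0,0,0],"rotation":[0,0,0],"hand":-1},
    {"travel":[-0.07,0,0],"rotation":[0,0,0],"hand":-1},
    {"travel":[-0.037,0,0],"rotation":[0,0,0],"hand":-1},
    {"travel":[-0.015,0,0],"rotation":[0,0,0],"hand":-1},
    {"travel":[-0.01,0,0],"rotation":[0,0,0],"hand":-1},
    {"travel":[-0.008,0,0],"rotation":[0,0,0],"hand":-1},
    {"travel":[0,0,0],"rotation":[0,0,0],"hand":-1},
    {"travel":[0,0,0],"rotation":[0,0,0],"hand":-1}
  ]
}}

```text
time: 14.35
position: [0.5415, 0.0349, 0.268]
orientation: [-0.0, 3.141, 0.0]
force: [-1.8, -0.3, 2.1]
finger_gap: -0.0
grasp_force: 1.1
```

Emit:
{"fn": "arm_command", "kwargs": {
  "series": [
    {"travel":[0.05,0,0],"rotation":[0,0,0],"hand":-1},
    {"travel":[0.09,0,0],"rotation":[0,0,0],"hand":-1},
    {"travel":[0,0,-0.143],"rotation":[0,0,0],"hand":-1},
    {"travel":[0,0,-0.25],"rotation":[0,0,0],"hand":-1},
    {"travel":[0,0,-0.25],"rotation":[0,0,0],"hand":-1},
    {"travel":[0,0,-0.25],"rotation":[0,0,0],"hand":-1},
    {"travel":[0,0,-0.25],"rotation":[0,0,0],"hand":-1},
    {"travel":[0,0.2,0],"rotation":[0,0,0],"hand":-1},
    {"travel":[0,0.2,0],"rotation":[0,0,0],"hand":-1},
    {"travel":[0,0.2,0],"rotation":[0,0,0],"hand":-1},
    {"travel":[0,0.2,0],"rotation":[0,0,0],"hand":-1},
    {"travel":[0,0,0],"rotation":[0,0,0],"hand":-1},
    {"travel":[0,0,0],"rotation":[0,0,0],"hand":-1}
  ]
}}

```text
time: 15.65
position: [0.5197, 0.155, 0.439]
orientation: [0.003, -3.141, 0.001]
force: [0.6, 0.5, -0.8]
finger_gap: -0.0002
grasp_force: 0.0
```

```bash
python3 - <<'E'
from look import *
s=look('g');side(cv2.imread('pics/gs.png')[:,:,::-1],.261);prof('gs')
E
```

```text
15.75 [0.51971897 0.15496307 0.43896444] [0.52008203 0.15405913 0.43918236] [-0.7  0.9  0.1]
handle [272 189  12  11  97] 0.0837 -74.14
side [272 168  12  26 261] 0.0868 -74.69
side [274 219  12  11  45] 0.094 20.18
gs 277.4367816091954 180.24904214559388 272 283 168 193 261
```

Both cameras now put the handle back at its start: -74.1° against -74.3° from the top, and -74.7° against -74.6° from the side. The arm is clear of everything.

```bash
python3 -c "
from plant import r
print(r.sign_off())"
```

```text
the job is handed in; nothing more can be done
None
```

I pushed the hand wheel one full turn counter-clockwise by its handle, which both cameras show back within about 0.2° of its start, then moved the arm clear and handed the job in at about 16 s.

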